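# Take the drilling template off its stand and set it over the dowels

## Task

Take the aluminium drilling template off the sloped stand: slide it sideways until the wide ends of its two keyholes reach the studs, and lift it off. Then lay it flat on the screwed-down timber with a wide keyhole end over each of the two dowels, lowering it gently instead of letting it drop, and let go. Leave the glue jug, the tape measure and the offcut where they are.

Things in the scene. Friction and masses are not known exactly. Their poses are not given: they have to be found in the camera images.
- template: Flat aluminium plate 200 (its y) x 100 (x) x 6 mm (z), 0.35 to 0.55 kg, wooden grip block upright on its middle. Origin: centre of the underside. It starts hanging on a fixed plywood stand whose face slopes 30 degrees from level, 300 mm wide, 170 mm up the slope, face centre 85 mm above the table, nearly under the plate's centre. Template x points up the slope, y sideways, z out of the face.
- grip (a point): Point on the axis of the template's grip block; axes as the template's. The block is 60 (x) x 24 (y) x 45 mm (z) and stands at the plate's middle; this point is 31 mm above the plate's top face, 37 mm above its underside, 14 mm below the block's top. The stud heads rise 8 mm above the plate, 52 to 68 mm to either side (y) of the block. The timber is at the stand's left or right.
- hole_a (a point): Centre of one keyhole's wide end on the plate's underside: 15 mm to +x, 80 mm to -y of the plate's centre; axes as the template's. Wide ends are 24 mm across; from each a slot 13 mm wide runs to +y, ending 35 mm from this centre. At the start each stud stands in its slot, 12 to 27 mm from the wide end's centre, unmeasured: feel for it. The plate comes free by sliding towards its own +y.
- hole_b (a point): The same for the other keyhole: 15 mm to +x, 40 mm to +y of the plate's centre. Two steel studs 120 mm apart along y hold the plate: shank 10 mm, head 18 mm across and 5 mm thick, 9 mm free under it. Sliding to +y, the plate stops with the shanks on the far edge of the wide ends, 7 mm past the place where heads and wide ends are concentric and pass with 3 mm to spare.
- dowel_1 (a point): Foot of one upright wooden dowel, on the timber's top face. The dowels are 16 mm thick, 28 mm tall with a 4 mm chamfer at the tip, 120 mm apart along the timber's y, 60 mm either side of its middle. The timber is a fixed plank 300 (y) x 89 (x) x 38 mm high on the table, with low steel cleats beside it.
- dowel_2 (a point): Foot of the other dowel, 120 mm from the first towards the timber's +y. Either wide keyhole end may go over either dowel.
- jug: White glue bottle, 92 mm across, 200 mm tall, standing loose; origin at the centre of its underside. Leave alone.
- tape: Tape measure, 65 x 35 x 60 mm high, standing loose; origin at the centre of its underside. Leave alone.
- offcut: Wood offcut 120 x 89 x 38 mm high, lying loose; origin at the centre of its underside. Leave alone.

How it is judged:
At the end, for the whole second after the job is handed in: The template lies flat on the timber (within 0.06 rad of level) and at rest, with a dowel through the wide end of each keyhole: each wide end's centre on the underside within 11 mm of the foot of its dowel, which every fully lowered plate meets (((distance between hole_a and dowel_1 below 0.011 m and distance between hole_b and dowel_2 below 0.011 m) or (distance between hole_a and dowel_2 below 0.011 m and distance between hole_b and dowel_1 below 0.011 m)) and angle between template's own z axis and vertical below 0.06 rad and linear speed of template below 0.02 m/s); the robot touches nothing.
It fails at once if the template is dropped: it moves faster than 0.6 m/s within 150 mm of a dowel's foot ((distance between hole_a and dowel_1 below 0.15 m or distance between hole_a and dowel_2 below 0.15 m) and linear speed of template above 0.6 m/s).
It fails at once if the glue jug is pushed more than 25 mm or tipped (distance of jug from where it was at the start of the episode above 0.025 m or angle between jug's own z axis and vertical above 0.3 rad).
It fails at once if the tape measure is pushed more than 25 mm or tipped (distance of tape from where it was at the start of the episode above 0.025 m or angle between tape's own z axis and vertical above 0.3 rad).
It fails at once if the offcut is pushed more than 25 mm or tipped (distance of offcut from where it was at the start of the episode above 0.025 m or angle between offcut's own z axis and vertical above 0.3 rad).
It also fails if it takes over 51 s, if anything falls off the work surface, if the arm or the gripper's body presses on something with over 40 N, if the wrist force passes 120 N, or if a joint passes its speed limit or range.

## Robot

A 6-joint arm with a two-finger parallel gripper is mounted at the origin on the work surface. World frame = base frame: x ahead of the robot, y to its left, z up, the work surface at z = 0. Lengths are in m, angles in rad, forces in N, time in s.
With the tool pointing down it reaches from about 0.35 to 0.975 m from the base axis. Payload 7.1 kg.
Tool frame: the origin (TCP) lies midway between the tips of the shut fingers; the grasp point (between the pads) lies 19 mm behind it; z points along the fingers, y is the line along which they close (so a half turn about z gives the same grasp; the last joint's range is limited). The gripper opens to 88 mm and grips with 3 to 60 N. Pads are 20 mm wide; open, the fingers measure 115 mm over their backs; the gripper's body (75 mm by 178 mm) begins 61 mm behind the grasp point.
Start: joints at [1.303, 0.423, 1.63, -0, 1.089, -0.019], TCP at [0.154, 0.606, 0.223] pointing down, gripper open.
Joint ranges: [-3, 3], [-0.9, 2.11], [0.09, 2.58], [-1.31, 4.45], [0.11, 2.69], [-2.54, 2.54]. Speed limits (rad/s): [2.39, 2.39, 3.01, 3.14, 3.14, 3.14].

## Interface

Orientations are given as a unit quaternion [x, y, z, w].
In Python, from station import sensors, vision, close_job gives the robot as it stands.
- The arm moves only by the tool arm_command, never from a script. Its argument "plan" is a list of rows, each an object with "dp": the shift along the tool's x, y, z in cm, a list of three; "twist": the turn, a rotation vector about the tool's x, y, z in degrees, a list of three; "jaw": the opening, from -1 (shut) to 1 (fully open). In form: [{"dp": [tx, ty, tz], "twist": [rx, ry, rz], "jaw": jaw}, ...]. A call has exactly 10 rows; each row shifts and turns the commanded pose from where the row before left it, along the tool's axes as they then stand; what a row does not reach is not made up. A row lasts 1/12 s, in which the tool goes at most 41.7 mm and 7.16 degrees, less where a joint would pass 70% of its speed; a pose out of reach is approached as far as the arm can. A call is refused whole if a number of a shift passes 4.17 or a number of a turn 7.16, either way. A call with a gripper value outside its range is refused whole. The fingers move at their own pace and stop on an object; "newtons" is the grip in N (left out, the last holds). Time passes only in rows, so rows that do not move let the fingers close, or fill a call up. It gives the time, the measured TCP pose, the force, the opening and the grip force at its end, in the units of the state.
- sensors.sense(): the state, without advancing time (a new reading comes with each control period).
- vision.grab_frame(name): name is "scene" or "top"; returns a dict with "img" (384x512x3 uint8, blue, green, red), "K" (3x3 intrinsics, pixels), "xyz" and "attitude" of the camera in the world. Camera axes: x right, y up, looking along -z (the intrinsics and any distortion apply to the point x, -y, -z); pixel columns grow to the right and rows downward; lengths in m; the calibration is good to about 2 mm. A picture is of the moment at which its call begins. There is no depth.
- close_job(): hands the job in; it is judged then, once.
Trained networks look in a picture, given as the dict that the camera call returned (one of the last four; its "shot" number tells which), for a name from the list of things; names that differ only in an ending like _2 or _b are one class to them, and where a whole thing is asked for, a point or a joint stands for the part that bears it (a point fixed in the world has none). Each returns a list of dicts, best first, with "p" (0 to 1); they miss things now and then, are a little off and sometimes report something else, mostly with a low value. They report only what shows in the picture. A call takes as long as a camera call.
- vision.recognise(picture, query): "position" ([row, column] as shares, 0 to 1, of the picture: columns of its width, rows of its height, amid what is visible of it).
- vision.mark_of(picture, query): "position" ([row, column] as shares, 0 to 1, of the picture: columns of its width, rows of its height: a listed point, or the origin of a listed thing).
The state is a dict: "time_s": time; "joints": joint angles; "dq": joint speeds; "effort": joint torques, N m; "tcp_pos": TCP position; "ee_rot": TCP orientation; "force": force on the tool from outside, world axes, zero at the start; "ft_torque": the same for the moment, N m; "grip_width": finger opening in m; "grip_force": force on a finger pad.
Only numpy, scipy, OpenCV 4.12 (cv2) and the standard library are available. Lean on these libraries where they do the work, as an engineer would, in place of code of your own. Each camera call takes 0.05 s, during which the arm holds its last target. There are 200 camera calls.

## Working session

There is one attempt and no reset: what is moved stays moved. The work goes in short steps, Python scripts to look and compute and a tool call to move; the robot and the scene stay as the last step left them, time stands still between calls to the robot, and variables do not carry over. Pictures are saved under pics/ and viewed, at most 10 in all, crops included, and the job is handed in when it is done.

Besides the shell and the picture viewer there is one more tool, called after "Emit:" by a JSON object that holds its "op" and its "data", one argument or row to a line. arm_command: Moves the arm, as the interface text tells. Its arguments: {"type":"object","properties":{"plan":{"type":"array"},"newtons":{"type":"number"}},"required":["plan"]}

```bash
mkdir -p pics; ls
cat > h.py <<'E'
import numpy as np, cv2
from scipy.spatial.transform import Rotation as R
from station import sensors, vision, close_job
def ray(f,pos):
    h,w=f["img"].shape[:2]; r,c=pos[0]*h,pos[1]*w
    K=np.array(f["K"]); p=cv2.undistortPoints(np.array([[[c,r]]],float),K,np.array(f["dist"]) if "dist" in f else None)[0,0]
    d=R.from_quat(f["attitude"]).apply([p[0],-p[1],-1.]) if np.size(f["attitude"])==4 else np.array(f["attitude"])@[p[0],-p[1],-1.]
    return np.array(f["xyz"],float),d/np.linalg.norm(d)
def proj(f,P):
    Rm=R.from_quat(f["attitude"]); q=Rm.inv().apply(np.atleast_2d(P)-f["xyz"]); q=q*[1,-1,-1]
    u=q@np.array(f["K"]).T; return u[:,:2]/u[:,2:]
def tri(rays):
    A=sum(np.eye(3)-np.outer(d,d) for o,d in rays); b=sum((np.eye(3)-np.outer(d,d))@o for o,d in rays)
    X=np.linalg.solve(A,b); return X,[np.linalg.norm((np.eye(3)-np.outer(d,d))@(X-o))*1000 for o,d in rays]
def onz(f,pos,z):
    o,d=ray(f,pos); return o+d*(z-o[2])/d[2]
E
python3 - <<'E'
from h import *
np.set_printoptions(precision=4,suppress=True)
s=sensors.sense(); print({k:np.round(v,3) for k,v in s.items()})
F={}
for n in("scene","top"):
    f=vision.grab_frame(n);F[n]=f;cv2.imwrite(f"pics/{n}0.png",f["img"]);print(n,[k for k in f],f["xyz"],f["attitude"],f["K"],f.get("dist"))
    for q in("template","grip","hole_a","dowel_1","jug","tape","offcut"):
        print(q,[(np.round(np.array(x["position"])*[384,512],1).tolist(),round(x["p"],2)) for x in vision.mark_of(f,q)][:4])
E
```

```text
pics
{'time_s': np.float64(0.0), 'joints': array([ 1.303,  0.424,  1.631,  0.   ,  1.089, -0.019]), 'dq': array([-0.   , -0.001, -0.   , -0.001,  0.   ,  0.   ]), 'effort': array([  0.002, -54.464, -27.366,   0.064,   0.023,  -0.   ]), 'tcp_pos': array([0.154, 0.605, 0.222]), 'ee_rot': array([ 0.124,  0.992, -0.001, -0.   ]), 'force': array([0.969, 0.559, 0.315]), 'ft_torque': array([ 0.056, -0.02 ,  0.024]), 'grip_force': np.float64(0.0), 'grip_width': np.float64(0.088)}
scene ['img', 'K', 'xyz', 'attitude', 'shot'] [1.4244 0.4386 0.6998] [0.2478 0.4218 0.7388 0.4635] [[433.7979   0.     253.0022]
 [  0.     433.7979 190.4339]
 [  0.       0.       1.    ]] None
template []
grip [([211.7, 337.6], 0.86), ([195.7, 289.9], 0.57)]
hole_a [([211.0, 301.0], 0.93), ([235.8, 345.0], 0.58)]
dowel_1 [([181.5, 162.9], 0.89), ([198.9, 193.4], 0.75)]
jug [([265.7, 219.6], 0.77), ([210.5, 299.8], 0.52)]
tape [([193.9, 292.2], 0.6)]
offcut [([170.2, 222.1], 0.81)]
top ['img', 'K', 'xyz', 'attitude', 'shot'] [ 0.3676 -0.0277  1.0765] [-0.0667  0.0608  0.7082 -0.7002] [[451.3253   0.     249.4491]
 [  0.     451.3253 186.2929]
 [  0.       0.       1.    ]] None
template [([168.1, 144.3], 0.67)]
grip [([169.4, 137.1], 0.64), ([167.3, 142.1], 0.58), ([169.8, 180.4], 0.51)]
hole_a [([167.7, 175.9], 0.95), ([154.1, 127.8], 0.57)]
dowel_1 [([184.2, 328.4], 0.93), ([186.5, 377.9], 0.79)]
jug [([109.7, 241.9], 0.8)]
tape [([256.9, 231.4], 0.7)]
offcut [([287.2, 349.6], 0.58)]
```

View pics/scene0.png

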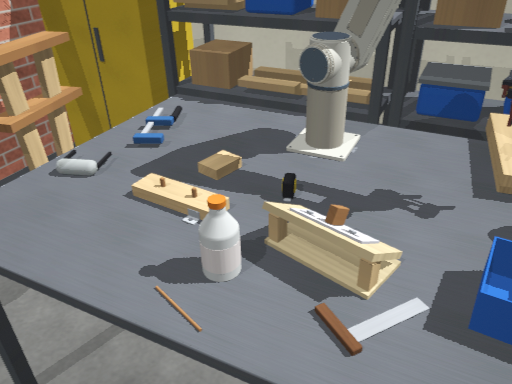

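View pics/top0.png

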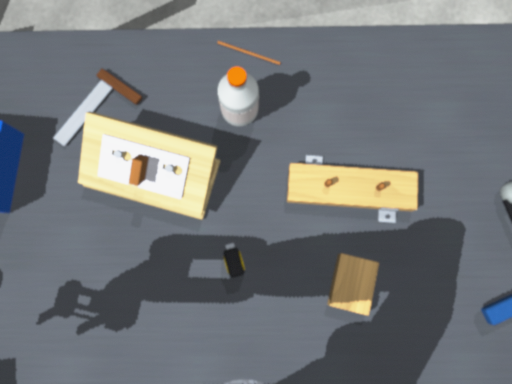

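Run:
```python
from h import *
np.set_printoptions(precision=4,suppress=True)
s=vision.grab_frame("scene");t=vision.grab_frame("top")
def al(f,q): return [x["position"] for x in vision.mark_of(f,q) if x["p"]>.4]
for q in("grip","template","hole_a","dowel_1","jug","tape","offcut"):
    for a in al(s,q):
        for b in al(t,q):
            X,e=tri([ray(s,a),ray(t,b)])
            if max(e)<12: print(q,np.multiply(a,[384,512]).round(),np.multiply(b,[384,512]).round(),X,np.round(e,1))
```

```text
grip [210. 336.] [171. 137.] [0.5792 0.2219 0.1185] [1.7 1.7]
template [227. 332.] [168. 143.] [0.5961 0.2194 0.0814] [1.6 1.6]
hole_a [208. 301.] [169. 179.] [0.5856 0.1345 0.106 ] [0.9 0.9]
hole_a [238. 344.] [154. 125.] [0.6274 0.2592 0.0822] [2.5 2.5]
dowel_1 [183. 162.] [190. 379.] [ 0.5459 -0.3234  0.0452] [3. 3.]
dowel_1 [199. 195.] [187. 330.] [ 0.5549 -0.2072  0.0222] [3.4 3.4]
jug [268. 222.] [108. 240.] [0.761  0.0022 0.0035] [1. 1.]
tape [195. 289.] [256. 232.] [0.3965 0.0232 0.0046] [0.7 0.7]
offcut [172. 219.] [285. 350.] [ 0.3281 -0.2568 -0.0129] [3.2 3.2]
```

The scene view shows the plate on the stand at (330,230) with its grip block at (337,213). The dowels are at (163,182) and (195,192), and the jug is at (220,240). In the top view the block is at (138,170), the keyholes at about (121,155) and (171,169), and the dowels at (329,184) and (380,187). Upslope is world +x, so the plate's +y points roughly to world +y. Next I'll fit the constrained poses from averaged detections.

```bash
cat > fit.py <<'E'
from h import *
from scipy.optimize import least_squares
def tpose(p):
    return np.array(p[:3]),R.from_euler("z",p[3])*R.from_euler("y",-np.pi/6)
TP={"grip":[[0,0,.037]],"template":[[0,0,0]],"hole_a":[[.015,-.08,0],[.015,.04,0]]}
def tpts(p,q): o,r=tpose(p); return o+r.apply(TP[q])
def dpts(p,q):
    d=np.array([-np.sin(p[2]),np.cos(p[2])])*.06
    return np.array([[p[0]-d[0],p[1]-d[1],p[3]],[p[0]+d[0],p[1]+d[1],p[3]]])
def collect(qs,n,cams=("scene","top")):
    D=[]
    for _ in range(n):
        for c in cams:
            f=vision.grab_frame(c)
            for q in qs:
                for x in vision.mark_of(f,q):
                    if x["p"]>.35: D.append((f,q,np.array(x["position"])[::-1]*[512,384]))
    return D
def fit(D,pts,p0,gate=9):
    for it in range(3):
        A=[]
        for f,q,u in D:
            P=pts(p0,q); e=np.linalg.norm(proj(f,P)-u,axis=1); i=e.argmin()
            if e[i]<gate: A.append((f,q,u,i))
        s=least_squares(lambda p:np.concatenate([proj(f,pts(p,q)[i])[0]-u for f,q,u,i in A]),p0,loss="soft_l1",x_scale=.01)
        p0=s.x
    return s.x,len(A),np.sqrt(np.mean(s.fun**2)),np.sqrt(np.diag(np.linalg.inv(s.jac.T@s.jac)))*1.5
E
python3 - <<'E'
from fit import *
np.set_printoptions(precision=4,suppress=True)
D=collect(["grip","template","hole_a","dowel_1"],6)
T=fit([d for d in D if d[1]!="dowel_1"],tpts,[.6,.22,.085,-.3]);print(T)
W=fit([d for d in D if d[1]=="dowel_1"],dpts,[.55,-.265,.02,.035]);print(W)
json=__import__("json");json.dump([list(T[0]),list(W[0])],open("p.json","w"))
o,r=tpose(T[0])
pl=o+r.apply([[x,y,.006] for x,y in((.05,.1),(.05,-.1),(-.05,-.1),(-.05,.1))])
bl=o+r.apply([[x,y,.051] for x,y in((.03,.012),(.03,-.012),(-.03,-.012),(-.03,.012))])
w=W[0];rw=R.from_euler("z",w[2]); tm=np.array([w[0],w[1],.038])+rw.apply([[x,y,0] for x,y in((.0445,.15),(.0445,-.15),(-.0445,-.15),(-.0445,.15))])
ims=[]
for c in("top","scene"):
    f=vision.grab_frame(c);im=cv2.resize(f["img"],None,fx=3,fy=3,interpolation=cv2.INTER_CUBIC)
    for P in(pl,bl,tm): cv2.polylines(im,[np.int32(proj(f,P)*3+1)],True,(0,255,0),1)
    for q in np.vstack([tpts(T[0],"hole_a"),dpts(w,0),dpts(w,0)+[0,0,.028]]): cv2.circle(im,tuple(np.int32(proj(f,q)[0]*3+1)),3,(255,0,255),1)
    ims.append(im)
a=cv2.resize(ims[0][300:660,210:1290],(800,267));b=cv2.resize(ims[1][480:900,360:1230],(800,386*800//800))
cv2.imwrite("pics/o1.png",np.vstack([a,b[:330]]))
E
```

```text
(array([ 0.5974,  0.2182,  0.0845, -0.2878]), 45, np.float64(1.6376568822822914), array([0.0011, 0.0008, 0.0013, 0.0227]))
(array([ 0.5545, -0.2628, -0.1178,  0.0344]), 24, np.float64(1.8861689026454225), array([0.0016, 0.0015, 0.0258, 0.0047]))
```

View pics/o1.png

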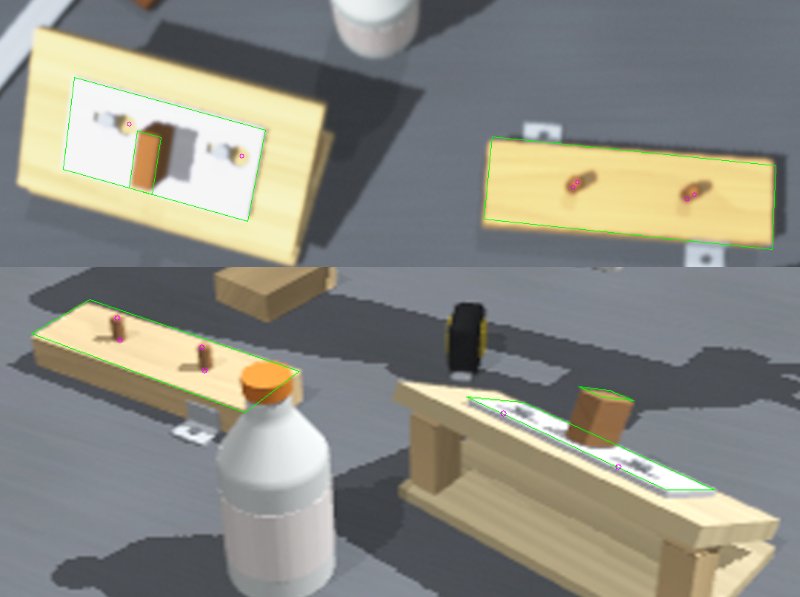

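The overlay fits the plate and block well: plate corners at (75,78) to (248,220) and block at (147,160) in the top crop. The timber yaw looks slightly off, so I'll refine it with an edge fit. Then I'll compute the approach.

```bash
cat > nav.py <<'E'
from fit import *
import json
np.set_printoptions(precision=3,suppress=True)
def load(): return json.load(open("p.json"))
def delta(pos,rot,s=None):
    s=s or sensors.sense(); r0=R.from_quat(s["ee_rot"])
    print("t",round(float(s["time_s"]),2),"tw deg",np.degrees((r0.inv()*rot).as_rotvec()),"| dp cm now-axes",r0.inv().apply(pos-s["tcp_pos"])*100,"| goal-axes",rot.inv().apply(pos-s["tcp_pos"])*100,"goal",pos)
FLIP=R.from_matrix(np.array([[-1,0,0],[0,1,0],[0,0,-1]]).T)  # tool x=-tx,y=ty,z=-tz
def grasp_goal(T,off=(0,0,0)):   # off in template axes
    o,r=tpose(T); return o+r.apply(np.array([0,0,.018])+off), r*FLIP
E
python3 - <<'E'
from nav import *
T,W=load()
f=vision.grab_frame("top"); hsv=cv2.cvtColor(f["img"],cv2.COLOR_BGR2HSV)
m=cv2.inRange(hsv,(12,50,140),(35,255,255)); m[:, :285]=0;m[:,425:]=0;m[:155]=0;m[220:]=0
ed={"up":[],"lo":[]}
g=f["img"].astype(float)[:,:,2]
for c in range(296,414,2):
    if 308<=c<=326 or 374<=c<=400: continue
    r=np.where(m[:,c])[0]
    for k,e in(("up",r.min()-.0),("lo",r.max()+1.)): 
        P=onz(f,((e)/384,(c+.5)/512),.038); ed[k].append(P[:2])
for k,v in ed.items():
    v=np.array(v);b=np.polyfit(v[:,1],v[:,0],1,w=None);print(k,"yaw",-b[0],"x at y=-.263",np.polyval(b,-.263))
print(np.where(m.any(0))[0][[0,-1]],[onz(f,(188/384,c/512),.038)[1] for c in np.where(m.any(0))[0][[0,-1]]+[0,1]])
p,r=grasp_goal(T,(0,0,.11)); delta(p,r)
E
```

```text
up yaw -0.08808338057932322 x at y=-.263 0.6005564503493339
lo yaw -0.08387002548649494 x at y=-.263 0.504868846941062
[287 417] [np.float64(-0.10768585288539276), np.float64(-0.4125849819099143)]
t 4.9 tw deg [  0.581 -29.997   2.181] | dp cm now-axes [-46.134 -26.388   2.727] | goal-axes [-39.449 -24.572  25.924] goal [0.536 0.236 0.195]
```

Emit:
{"op": "arm_command", "data": {
  "plan": [
    {"dp":[0,0,0],"twist":[0.1,-6,0.44],"jaw":0.2},
    {"dp":[0,0,0],"twist":[0.1,-6,0.44],"jaw":0.2},
    {"dp":[0,0,0],"twist":[0.1,-6,0.44],"jaw":0.2},
    {"dp":[0,0,0],"twist":[0.1,-6,0.44],"jaw":0.2},
    {"dp":[0,0,0],"twist":[0.1,-6,0.44],"jaw":0.2},
    {"dp":[-2.6,-1.6,1.7],"twist":[0,0,0],"jaw":0.2},
    {"dp":[-2.6,-1.6,1.7],"twist":[0,0,0],"jaw":0.2},
    {"dp":[-2.6,-1.6,1.7],"twist":[0,0,0],"jaw":0.2},
    {"dp":[-2.6,-1.6,1.7],"twist":[0,0,0],"jaw":0.2},
    {"dp":[-2.6,-1.6,1.7],"twist":[0,0,0],"jaw":0.2}
  ]
}}

```text
time_s: 5.73
tcp_pos: [0.2805, 0.4841, 0.2138]
ee_rot: [0.138, 0.956, -0.036, 0.256]
force: [1.4, 0.8, -0.2]
grip_width: 0.0527
grip_force: 0.0
```

Emit:
{"op": "arm_command", "data": {
  "plan": [
    {"dp":[-2.6,-1.6,1.7],"twist":[0,0,0],"jaw":0.2},
    {"dp":[-2.6,-1.6,1.7],"twist":[0,0,0],"jaw":0.2},
    {"dp":[-2.6,-1.6,1.7],"twist":[0,0,0],"jaw":0.2},
    {"dp":[-2.6,-1.6,1.7],"twist":[0,0,0],"jaw":0.2},
    {"dp":[-2.6,-1.6,1.7],"twist":[0,0,0],"jaw":0.2},
    {"dp":[-2.6,-1.6,1.7],"twist":[0,0,0],"jaw":0.2},
    {"dp":[-2.6,-1.6,1.7],"twist":[0,0,0],"jaw":0.2},
    {"dp":[-2.6,-1.6,1.7],"twist":[0,0,0],"jaw":0.2},
    {"dp":[-2.6,-1.6,1.7],"twist":[0,0,0],"jaw":0.2},
    {"dp":[-2,-1.5,1.6],"twist":[0,0,0],"jaw":0.2}
  ]
}}

```text
time_s: 6.57
tcp_pos: [0.5285, 0.2448, 0.195]
ee_rot: [0.139, 0.956, -0.036, 0.257]
force: [0.7, 0.6, -0.3]
grip_width: 0.0528
grip_force: 0.0
```

Run:
```python
from nav import *
T,W=load(); W[:3]=[.5555,-.2628,-.087]; json.dump([T,W],open("p.json","w"))
p,r=grasp_goal(T); delta(p,r)
s=sensors.sense();print(s["force"],s["ft_torque"],s["grip_width"],s["joints"])
```

```text
t 6.57 tw deg [ 0.113  0.065 -0.094] | dp cm now-axes [-0.838 -0.623 11.445] | goal-axes [-0.85  -0.602 11.445] goal [0.589 0.221 0.1  ]
[ 0.718  0.591 -0.3  ] [0.062 0.246 0.018] 0.052767655711002406 [ 0.625  0.311  2.004 -0.745  0.622 -0.085]
```

Emit:
{"op": "arm_command", "data": {
  "plan": [
    {"dp":[-0.85,-0.6,1.4],"twist":[0,0,0],"jaw":0.2},
    {"dp":[0,0,2.5],"twist":[0,0,0],"jaw":0.2},
    {"dp":[0,0,2.5],"twist":[0,0,0],"jaw":0.2},
    {"dp":[0,0,2],"twist":[0,0,0],"jaw":0.2},
    {"dp":[0,0,1.5],"twist":[0,0,0],"jaw":0.2},
    {"dp":[0,0,1],"twist":[0,0,0],"jaw":0.2},
    {"dp":[0,0,0.5],"twist":[0,0,0],"jaw":0.2},
    {"dp":[0,0,0],"twist":[0,0,0],"jaw":0.2},
    {"dp":[0,0,0],"twist":[0,0,0],"jaw":0.2},
    {"dp":[0,0,0],"twist":[0,0,0],"jaw":0.2}
  ]
}}

```text
time_s: 7.4
tcp_pos: [0.5869, 0.2228, 0.1007]
ee_rot: [0.139, 0.956, -0.036, 0.257]
force: [0.9, 0.2, 0.1]
grip_width: 0.0526
grip_force: 0.0
```

Run:
```python
from nav import *
T,W=load()
p,r=grasp_goal(T); delta(p,r)
s=sensors.sense();print(s["force"],s["ft_torque"])
f=vision.grab_frame("scene");cv2.imwrite("pics/g1.png",cv2.resize(f["img"][150:300,230:430],None,fx=3,fy=3))
```

```text
t 7.4 tw deg [ 0.128  0.048 -0.045] | dp cm now-axes [-0.173 -0.143  0.171] | goal-axes [-0.173 -0.143  0.172] goal [0.589 0.221 0.1  ]
[0.861 0.186 0.097] [ 0.051  0.188 -0.001]
```

View pics/g1.png

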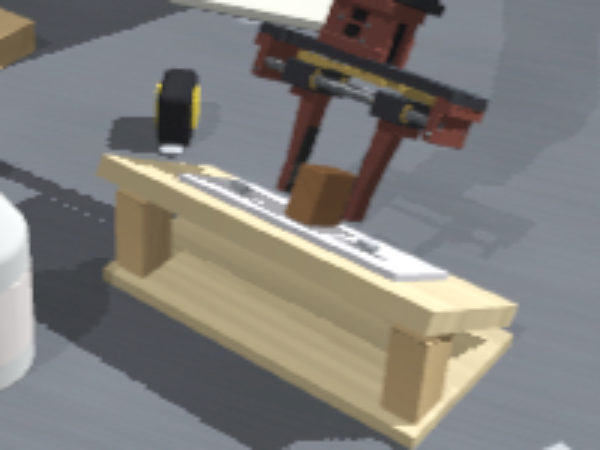

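The fingers straddle the block at (320,195). I'll nudge and close.

Emit:
{"op": "arm_command", "data": {
  "plan": [
    {"dp":[-0.17,-0.14,0.1],"twist":[0,0,0],"jaw":0.2},
    {"dp":[0,0,0],"twist":[0,0,0],"jaw":-0.3},
    {"dp":[0,0,0],"twist":[0,0,0],"jaw":-0.5},
    {"dp":[0,0,0],"twist":[0,0,0],"jaw":-0.7},
    {"dp":[0,0,0],"twist":[0,0,0],"jaw":-1},
    {"dp":[0,0,0],"twist":[0,0,0],"jaw":-1},
    {"dp":[0,0,0],"twist":[0,0,0],"jaw":-1},
    {"dp":[0,0,0],"twist":[0,0,0],"jaw":-1},
    {"dp":[0,0,0],"twist":[0,0,0],"jaw":-1},
    {"dp":[0,0,0],"twist":[0,0,0],"jaw":-1}
  ],
  "newtons": 45
}}

```text
time_s: 8.28
tcp_pos: [0.5884, 0.2209, 0.1]
ee_rot: [0.138, 0.956, -0.036, 0.256]
force: [-1.7, 3.6, 0.5]
grip_width: 0.0238
grip_force: 45.0
```

Run:
```python
from nav import *
T,W=load()
p,r=grasp_goal(T); delta(p,r)
s=sensors.sense();print(s["grip_width"],s["grip_force"],"F tool",R.from_quat(s["ee_rot"]).inv().apply(s["force"]),s["ft_torque"])
```

```text
t 8.28 tw deg [ 0.124  0.011 -0.026] | dp cm now-axes [-0.041 -0.004  0.006] | goal-axes [-0.041 -0.004  0.006] goal [0.589 0.221 0.1  ]
0.023790088618902788 45.00008225440979 F tool [ 2.031  2.99  -1.741] [0.361 0.324 0.27 ]
```

Emit:
{"op": "arm_command", "data": {
  "plan": [
    {"dp":[0,0.3,0],"twist":[0,0,0],"jaw":-1},
    {"dp":[0,0.3,0],"twist":[0,0,0],"jaw":-1},
    {"dp":[0,0.3,0],"twist":[0,0,0],"jaw":-1},
    {"dp":[0,0.3,0],"twist":[0,0,0],"jaw":-1},
    {"dp":[0,0.3,0],"twist":[0,0,0],"jaw":-1},
    {"dp":[0,0.2,0],"twist":[0,0,0],"jaw":-1},
    {"dp":[0,0.1,0],"twist":[0,0,0],"jaw":-1},
    {"dp":[0,0,0],"twist":[0,0,0],"jaw":-1},
    {"dp":[0,0,0],"twist":[0,0,0],"jaw":-1},
    {"dp":[0,0,0],"twist":[0,0,0],"jaw":-1}
  ]
}}

```text
time_s: 9.12
tcp_pos: [0.5926, 0.2359, 0.0996]
ee_rot: [0.139, 0.956, -0.038, 0.256]
force: [-4.4, -3.8, 5.0]
grip_width: 0.0243
grip_force: 45.0
```

```bash
cat > st.py <<'E'
from nav import *
s=sensors.sense();r=R.from_quat(s["ee_rot"]);T,W=load();p,_=grasp_goal(T)
print(round(float(s["time_s"]),2),"moved tool mm",r.inv().apply(s["tcp_pos"]-p)*1000,"F tool",r.inv().apply(s["force"]),"M tool",r.inv().apply(s["ft_torque"]),s["grip_width"])
E
python3 st.py
```

```text
9.12 moved tool mm [ 0.798 15.637  0.077] F tool [ 0.245 -4.966 -5.886] M tool [ 1.076  0.102 -0.   ] 0.024263385753005316
```

Emit:
{"op": "arm_command", "data": {
  "plan": [
    {"dp":[0,0.1,0],"twist":[0,0,0],"jaw":-1},
    {"dp":[0,0.1,0],"twist":[0,0,0],"jaw":-1},
    {"dp":[0,0.1,0],"twist":[0,0,0],"jaw":-1},
    {"dp":[0,0.1,0],"twist":[0,0,0],"jaw":-1},
    {"dp":[0,0.1,0],"twist":[0,0,0],"jaw":-1},
    {"dp":[0,0,0],"twist":[0,0,0],"jaw":-1},
    {"dp":[0,0,0],"twist":[0,0,0],"jaw":-1},
    {"dp":[0,0,0],"twist":[0,0,0],"jaw":-1},
    {"dp":[0,0,0],"twist":[0,0,0],"jaw":-1},
    {"dp":[0,0,0],"twist":[0,0,0],"jaw":-1}
  ]
}}

```text
time_s: 9.95
tcp_pos: [0.5935, 0.2409, 0.0993]
ee_rot: [0.139, 0.956, -0.038, 0.255]
force: [-6.6, -3.6, 5.9]
grip_width: 0.0236
grip_force: 45.0
```

```bash
python3 st.py
```

```text
9.95 moved tool mm [ 1.403 20.659  0.062] F tool [ 1.634 -5.367 -7.681] M tool [1.11  0.339 0.029] 0.0235786972611083
```

Emit:
{"op": "arm_command", "data": {
  "plan": [
    {"dp":[0,0.1,0],"twist":[0,0,0],"jaw":-1},
    {"dp":[0,0.1,0],"twist":[0,0,0],"jaw":-1},
    {"dp":[0,0.1,0],"twist":[0,0,0],"jaw":-1},
    {"dp":[0,0.1,0],"twist":[0,0,0],"jaw":-1},
    {"dp":[0,0.1,0],"twist":[0,0,0],"jaw":-1},
    {"dp":[0,0.1,0],"twist":[0,0,0],"jaw":-1},
    {"dp":[0,0,0],"twist":[0,0,0],"jaw":-1},
    {"dp":[0,0,0],"twist":[0,0,0],"jaw":-1},
    {"dp":[0,0,0],"twist":[0,0,0],"jaw":-1},
    {"dp":[0,0,0],"twist":[0,0,0],"jaw":-1}
  ]
}}

```text
time_s: 10.78
tcp_pos: [0.5951, 0.2466, 0.0993]
ee_rot: [0.139, 0.956, -0.038, 0.255]
force: [-5.7, -3.4, 4.6]
grip_width: 0.0237
grip_force: 45.0
```

```bash
python3 st.py
```

```text
10.78 moved tool mm [ 1.493 26.61   0.032] F tool [ 1.584 -4.92  -6.242] M tool [1.066 0.392 0.001] 0.023691279713679014
```

Emit:
{"op": "arm_command", "data": {
  "plan": [
    {"dp":[0,0.1,0],"twist":[0,0,0],"jaw":-1},
    {"dp":[0,0.1,0],"twist":[0,0,0],"jaw":-1},
    {"dp":[0,0.1,0],"twist":[0,0,0],"jaw":-1},
    {"dp":[0,0.1,0],"twist":[0,0,0],"jaw":-1},
    {"dp":[0,0.1,0],"twist":[0,0,0],"jaw":-1},
    {"dp":[0,0,0],"twist":[0,0,0],"jaw":-1},
    {"dp":[0,0,0],"twist":[0,0,0],"jaw":-1},
    {"dp":[0,0,0],"twist":[0,0,0],"jaw":-1},
    {"dp":[0,0,0],"twist":[0,0,0],"jaw":-1},
    {"dp":[0,0,0],"twist":[0,0,0],"jaw":-1}
  ]
}}

```text
time_s: 11.62
tcp_pos: [0.5952, 0.2472, 0.0992]
ee_rot: [0.141, 0.956, -0.042, 0.255]
force: [-11.9, -19.6, 15.0]
grip_width: 0.0239
grip_force: 45.1
```

```bash
python3 st.py
```

```text
11.62 moved tool mm [ 1.649 27.156 -0.18 ] F tool [ -2.425 -22.402 -15.713] M tool [ 2.494 -0.176 -0.01 ] 0.023900526882816426
```

Emit:
{"op": "arm_command", "data": {
  "plan": [
    {"dp":[0,-0.3,0],"twist":[0,0,0],"jaw":-1},
    {"dp":[0,-0.3,0],"twist":[0,0,0],"jaw":-1},
    {"dp":[0,-0.2,-0.1],"twist":[0,0,0],"jaw":-1},
    {"dp":[0,-0.2,-0.1],"twist":[0,0,0],"jaw":-1},
    {"dp":[0,-0.1,0],"twist":[0,0,0],"jaw":-1},
    {"dp":[0,-0.1,0],"twist":[0,0,0],"jaw":-1},
    {"dp":[0,0,0],"twist":[0,0,0],"jaw":-1},
    {"dp":[0,0,0],"twist":[0,0,0],"jaw":-1},
    {"dp":[0,0,0],"twist":[0,0,0],"jaw":-1},
    {"dp":[0,0,0],"twist":[0,0,0],"jaw":-1}
  ]
}}

```text
time_s: 12.45
tcp_pos: [0.5936, 0.2419, 0.1016]
ee_rot: [0.139, 0.956, -0.036, 0.256]
force: [0.2, -0.2, -4.2]
grip_width: 0.0236
grip_force: 45.0
```

```bash
python3 st.py
```

```text
12.45 moved tool mm [ 0.459 21.685 -1.901] F tool [ 1.877 -0.111  3.79 ] M tool [0.024 0.592 0.01 ] 0.02364496798534234
```

Emit:
{"op": "arm_command", "data": {
  "plan": [
    {"dp":[-0.05,-0.1,0],"twist":[0,0,0],"jaw":-1},
    {"dp":[-0.05,-0.05,0],"twist":[0,0,0],"jaw":-1},
    {"dp":[0,0,0],"twist":[0,0,0],"jaw":-1},
    {"dp":[0,0,-0.2],"twist":[0,0,0],"jaw":-1},
    {"dp":[0,0,-0.2],"twist":[0,0,0],"jaw":-1},
    {"dp":[0,0,-0.2],"twist":[0,0,0],"jaw":-1},
    {"dp":[0,0,-0.2],"twist":[0,0,0],"jaw":-1},
    {"dp":[0,0,0],"twist":[0,0,0],"jaw":-1},
    {"dp":[0,0,0],"twist":[0,0,0],"jaw":-1},
    {"dp":[0,0,0],"twist":[0,0,0],"jaw":-1}
  ]
}}

```text
time_s: 13.28
tcp_pos: [0.5901, 0.2413, 0.1091]
ee_rot: [0.139, 0.956, -0.036, 0.256]
force: [0.5, -0.6, -3.9]
grip_width: 0.0239
grip_force: 45.0
```

```bash
python3 st.py
```

```text
13.28 moved tool mm [ -0.566  20.094 -10.022] F tool [ 1.42  -0.407  3.718] M tool [0.035 0.674 0.018] 0.02391505303881424
```

Emit:
{"op": "arm_command", "data": {
  "plan": [
    {"dp":[0,0,-0.6],"twist":[0,0,0],"jaw":-1},
    {"dp":[0,0,-1.4],"twist":[0,0,0],"jaw":-1},
    {"dp":[0,0,-2],"twist":[0,0,0],"jaw":-1},
    {"dp":[0,0,-2.5],"twist":[0,0,0],"jaw":-1},
    {"dp":[0,0,-2.5],"twist":[0,3,0],"jaw":-1},
    {"dp":[0,0,-1],"twist":[0,5.5,0],"jaw":-1},
    {"dp":[0,0,0],"twist":[0,5.5,0],"jaw":-1},
    {"dp":[0,0,0],"twist":[0,5.5,0],"jaw":-1},
    {"dp":[0,0,0],"twist":[0,5.5,0],"jaw":-1},
    {"dp":[0,0,0],"twist":[0,5,0],"jaw":-1}
  ]
}}

```text
time_s: 14.12
tcp_pos: [0.5432, 0.2553, 0.1966]
ee_rot: [0.143, 0.99, 0.001, 0.003]
force: [-0.0, -0.0, -4.7]
grip_width: 0.0242
grip_force: 45.0
```

```bash
cat >> nav.py <<'E'
def place_goal(W,h,off=(0,0)):   # template level pose over dowels; off: TCP offset error in tool frame handled by caller
    r=R.from_euler("z",W[2]); o=np.array([W[0],W[1],.038+h])-r.apply([.015,-.02,0])
    return o+[0,0,.018], r*FLIP
E
python3 - <<'E'
from nav import *
T,W=load(); s=sensors.sense(); print(s["force"],s["grip_width"],s["joints"])
delta(*place_goal(W,.09))
E
```

```text
[-0.028 -0.038 -4.729] 0.024234422025552347 [ 0.42   0.415  1.711 -0.001  1.01  -0.863]
t 14.12 tw deg [  0.152   0.29  -11.468] | dp cm now-axes [-13.965 -47.693   4.974] | goal-axes [ -4.231 -49.507   5.057] goal [ 0.542 -0.242  0.146]
```

Emit:
{"op": "arm_command", "data": {
  "plan": [
    {"dp":[0,0,0],"twist":[0,0,-5.75],"jaw":-1},
    {"dp":[0,0,0],"twist":[0.15,0.3,-5.75],"jaw":-1},
    {"dp":[-0.26,-2,0],"twist":[0,0,0],"jaw":-1},
    {"dp":[-0.26,-3.3,0.2],"twist":[0,0,0],"jaw":-1},
    {"dp":[-0.26,-3.3,0.2],"twist":[0,0,0],"jaw":-1},
    {"dp":[-0.26,-3.3,0.2],"twist":[0,0,0],"jaw":-1},
    {"dp":[-0.26,-3.3,0.2],"twist":[0,0,0],"jaw":-1},
    {"dp":[-0.26,-3.3,0.2],"twist":[0,0,0],"jaw":-1},
    {"dp":[-0.26,-3.3,0.2],"twist":[0,0,0],"jaw":-1},
    {"dp":[-0.26,-3.3,0.2],"twist":[0,0,0],"jaw":-1}
  ]
}}

```text
time_s: 14.95
tcp_pos: [0.5414, 0.0014, 0.1824]
ee_rot: [0.044, 0.999, -0.002, 0.002]
force: [0.3, -0.6, -3.8]
grip_width: 0.0234
grip_force: 45.0
```

Emit:
{"op": "arm_command", "data": {
  "plan": [
    {"dp":[-0.26,-3.3,0.4],"twist":[0,0,0],"jaw":-1},
    {"dp":[-0.26,-3.3,0.4],"twist":[0,0,0],"jaw":-1},
    {"dp":[-0.26,-3.3,0.4],"twist":[0,0,0],"jaw":-1},
    {"dp":[-0.26,-3.3,0.4],"twist":[0,0,0],"jaw":-1},
    {"dp":[-0.26,-3.3,0.4],"twist":[0,0,0],"jaw":-1},
    {"dp":[-0.26,-3,0.4],"twist":[0,0,0],"jaw":-1},
    {"dp":[-0.26,-2.5,0.4],"twist":[0,0,0],"jaw":-1},
    {"dp":[-0.26,-1.5,0.4],"twist":[0,0,0],"jaw":-1},
    {"dp":[0,-1,0.3],"twist":[0,0,0],"jaw":-1},
    {"dp":[0,0,0],"twist":[0,0,0],"jaw":-1}
  ]
}}

```text
time_s: 15.78
tcp_pos: [0.5406, -0.2442, 0.1474]
ee_rot: [0.045, 0.999, -0.002, 0.001]
force: [-0.5, 0.3, -3.7]
grip_width: 0.0241
grip_force: 45.0
```

Run:
```python
from nav import *
T,W=load(); delta(*place_goal(W,.09))
s=sensors.sense(); Rt=R.from_quat(s["ee_rot"])*FLIP.inv(); o0=s["tcp_pos"]-Rt.apply([0,0,.018])
print("yaw tool",Rt.as_euler("ZYX")); 
D=collect(["grip","template","hole_a","dowel_1"],5)
def hp(p,q): return np.array(p[:3])+(R.from_euler("z",p[3])).apply(TP[q])
y=Rt.as_euler("ZYX")[0]
X=fit([d for d in D if d[1]!="dowel_1"],hp,[*o0,y],gate=12);print("held",X,"minus tool",X[0][:3]-o0)
print("dowels",fit([d for d in D if d[1]=="dowel_1"],dpts,W,gate=8))
ims=[]
for c in("top","scene"):
    f=vision.grab_frame(c);im=cv2.resize(f["img"],None,fx=3,fy=3,interpolation=cv2.INTER_CUBIC)
    pl=o0+Rt.apply([[a,b,.006] for a,b in((.05,.1),(.05,-.1),(-.05,-.1),(-.05,.1))])
    cv2.polylines(im,[np.int32(proj(f,pl)*3+1)],True,(0,255,0),1)
    for q in np.vstack([o0+Rt.apply(TP["hole_a"]),dpts(W,0),dpts(W,0)+[0,0,.028]]): cv2.circle(im,tuple(np.int32(proj(f,q)[0]*3+1)),3,(255,0,255),1)
    ims.append(im)
a=ims[0][390:690,810:1310];b=ims[1][400:700,350:850]
cv2.imwrite("pics/h1.png",np.vstack([a,b]))
```

```text
t 15.78 tw deg [-0.197  0.132 -0.124] | dp cm now-axes [-0.141  0.281  0.138] | goal-axes [-0.141  0.28   0.138] goal [ 0.542 -0.242  0.146]
yaw tool [-0.089 -0.002 -0.003]
held (array([ 0.541, -0.245,  0.129, -0.108]), 30, np.float64(1.5421572348511536), array([0.001, 0.001, 0.002, 0.031])) minus tool [ 0.    -0.001  0.   ]
dowels (array([ 0.556, -0.26 , -0.142,  0.041]), 11, np.float64(1.7844827784487354), array([0.004, 0.003, 0.046, 0.005]))
```

View pics/h1.png

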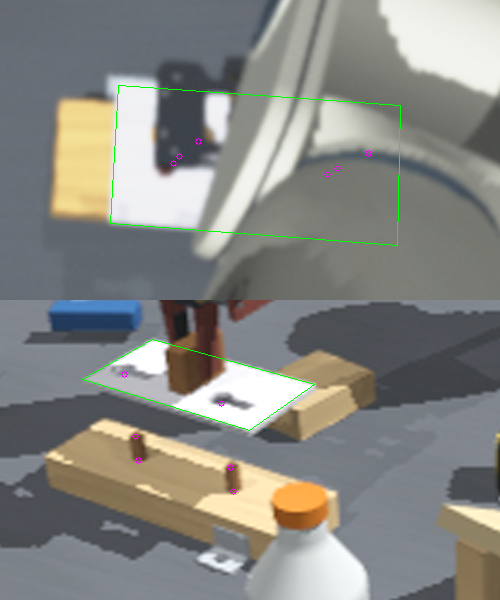

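The plate is held level over the timber and the scene overlay matches its outline: corners near (85,378), (315,385) and (250,430). In the top view the plate's left edge near (108,75) disagrees slightly with the overlay, so I'll check the yaw from the outline.

Run:
```python
from nav import *
T,W=load()
s=sensors.sense(); Rt=R.from_quat(s["ee_rot"])*FLIP.inv(); o0=s["tcp_pos"]-Rt.apply([0,0,.018])
print("tool",s["time_s"],o0,Rt.as_euler("ZYX")[0])
f=vision.grab_frame("scene");im=f["img"]
hsv=cv2.cvtColor(im,cv2.COLOR_BGR2HSV); m=cv2.inRange(hsv,(0,0,170),(180,50,255))
box=np.zeros_like(m); pl=o0+Rt.apply([[a,b,.006] for a,b in((.065,.115),(.065,-.115),(-.065,-.115),(-.065,.115))])
cv2.fillConvexPoly(box,np.int32(proj(f,pl)),255); m&=box
h=cv2.convexHull(np.argwhere(m)[:,::-1].astype(np.float32))[:,0]
P=np.array([onz(f,((v+.5)/384,(u+.5)/512),o0[2]+.006)[:2] for u,v in h])
c,sz,an=cv2.minAreaRect(P.astype(np.float32)*1000);print("rect",c,sz,an)
t=vision.grab_frame("top")
a=cv2.resize(im[130:250,110:270],None,fx=3,fy=3);b=cv2.resize(cv2.cvtColor(m,cv2.COLOR_GRAY2BGR)[130:250,110:270],None,fx=1.5,fy=1.5)
d=cv2.resize(t["img"][140:220,280:380],None,fx=5,fy=5,interpolation=cv2.INTER_CUBIC)
out=np.zeros((560,740,3),np.uint8);out[:360,:480]=a;out[360:540,:240]=b;out[:0]=0
d=cv2.resize(d,(500,400))[:, :480];out=np.zeros((600,800,3),np.uint8);out[:240,:320]=cv2.resize(a,(320,240));out[240:420,:240]=b;out[:400,320:]=d
cv2.imwrite("pics/h2.png",out)
```

```text
tool 18.3833 [ 0.541 -0.243  0.13 ] -0.08788910734498503
rect (542.055419921875, -238.36288452148438) (209.04812622070312, 103.47193145751953) 83.92393493652344
```

View pics/h2.png

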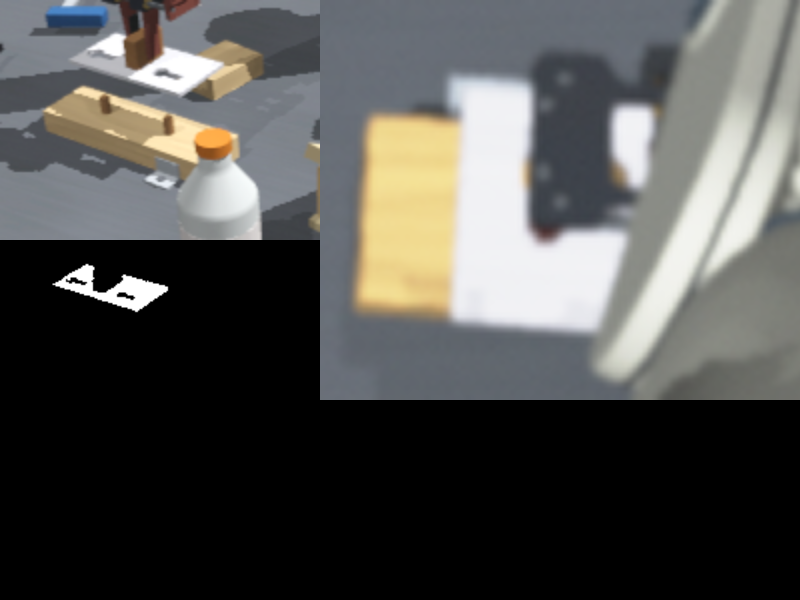

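The top view shows the plate edges parallel to the timber: plate left edge (463,90) to (450,318), timber left edge (370,118) to (357,308). The odd corner was the cleat behind it. After allowing for the visible plate thickness, the outline agrees with the tool pose to about 1 mm.

Run:
```python
from nav import *
T,W=load(); delta(*place_goal(W,.035))
```

```text
t 18.48 tw deg [-0.207  0.177 -0.051] | dp cm now-axes [-0.089  0.195  5.698] | goal-axes [-0.107  0.174  5.698] goal [ 0.542 -0.242  0.091]
```

Emit:
{"op": "arm_command", "data": {
  "plan": [
    {"dp":[-0.1,0.18,0.7],"twist":[-0.2,0.18,0],"jaw":-1},
    {"dp":[0,0,1],"twist":[0,0,0],"jaw":-1},
    {"dp":[0,0,1],"twist":[0,0,0],"jaw":-1},
    {"dp":[0,0,1],"twist":[0,0,0],"jaw":-1},
    {"dp":[0,0,0.8],"twist":[0,0,0],"jaw":-1},
    {"dp":[0,0,0.6],"twist":[0,0,0],"jaw":-1},
    {"dp":[0,0,0.4],"twist":[0,0,0],"jaw":-1},
    {"dp":[0,0,0.2],"twist":[0,0,0],"jaw":-1},
    {"dp":[0,0,0],"twist":[0,0,0],"jaw":-1},
    {"dp":[0,0,0],"twist":[0,0,0],"jaw":-1}
  ]
}}

```text
time_s: 19.32
tcp_pos: [0.5424, -0.2416, 0.0911]
ee_rot: [0.044, 0.999, -0.0, 0.0]
force: [0.1, -0.2, -3.3]
grip_width: 0.0237
grip_force: 45.0
```

Run:
```python
from nav import *
T,W=load(); delta(*place_goal(W,0)); print(sensors.sense()["force"])
f=vision.grab_frame("scene");cv2.imwrite("pics/d1.png",cv2.resize(f["img"][140:240,120:250],None,fx=5,fy=5,interpolation=cv2.INTER_CUBIC))
```

```text
t 19.32 tw deg [-0.013  0.015 -0.052] | dp cm now-axes [0.016 0.007 3.514] | goal-axes [0.015 0.006 3.514] goal [ 0.542 -0.242  0.056]
[ 0.1   -0.243 -3.318]
```

View pics/d1.png

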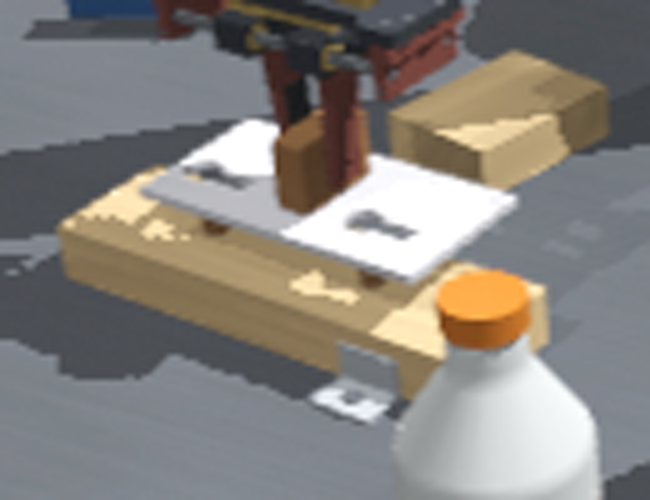

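The dowel bottoms show at (215,228) and (372,277), under the keyholes at (215,175) and (360,220). I'll lower gently and check the force.

Emit:
{"op": "arm_command", "data": {
  "plan": [
    {"dp":[0,0,0.2],"twist":[0,0,0],"jaw":-1},
    {"dp":[0,0,0.2],"twist":[0,0,0],"jaw":-1},
    {"dp":[0,0,0.2],"twist":[0,0,0],"jaw":-1},
    {"dp":[0,0,0.2],"twist":[0,0,0],"jaw":-1},
    {"dp":[0,0,0.2],"twist":[0,0,0],"jaw":-1},
    {"dp":[0,0,0.2],"twist":[0,0,0],"jaw":-1},
    {"dp":[0,0,0.2],"twist":[0,0,0],"jaw":-1},
    {"dp":[0,0,0.2],"twist":[0,0,0],"jaw":-1},
    {"dp":[0,0,0],"twist":[0,0,0],"jaw":-1},
    {"dp":[0,0,0],"twist":[0,0,0],"jaw":-1}
  ]
}}

```text
time_s: 20.2
tcp_pos: [0.5421, -0.2415, 0.0748]
ee_rot: [0.044, 0.999, -0.0, -0.0]
force: [-0.0, 0.1, -4.0]
grip_width: 0.0239
grip_force: 45.0
```

Run:
```python
from nav import *
T,W=load(); delta(*place_goal(W,0)); s=sensors.sense();print(s["force"],s["ft_torque"])
```

```text
t 20.2 tw deg [-0.001 -0.022 -0.048] | dp cm now-axes [-0.016 -0.008  1.881] | goal-axes [-0.016 -0.008  1.881] goal [ 0.542 -0.242  0.056]
[-0.023  0.099 -3.989] [-0.028  0.009 -0.004]
```

Emit:
{"op": "arm_command", "data": {
  "plan": [
    {"dp":[0,0,0.25],"twist":[0,0,0],"jaw":-1},
    {"dp":[0,0,0.25],"twist":[0,0,0],"jaw":-1},
    {"dp":[0,0,0.25],"twist":[0,0,0],"jaw":-1},
    {"dp":[0,0,0.25],"twist":[0,0,0],"jaw":-1},
    {"dp":[0,0,0.25],"twist":[0,0,0],"jaw":-1},
    {"dp":[0,0,0.25],"twist":[0,0,0],"jaw":-1},
    {"dp":[0,0,0.2],"twist":[0,0,0],"jaw":-1},
    {"dp":[0,0,0.1],"twist":[0,0,0],"jaw":-1},
    {"dp":[0,0,0.1],"twist":[0,0,0],"jaw":-1},
    {"dp":[0,0,0],"twist":[0,0,0],"jaw":-1}
  ]
}}

```text
time_s: 21.03
tcp_pos: [0.5423, -0.2415, 0.0562]
ee_rot: [0.044, 0.999, -0.0, -0.0]
force: [-1.7, 0.9, -0.9]
grip_width: 0.0238
grip_force: 45.0
```

Run:
```python
from nav import *
T,W=load(); delta(*place_goal(W,0)); s=sensors.sense();print(s["force"],s["ft_torque"])
```

```text
t 21.03 tw deg [-0.007 -0.006 -0.054] | dp cm now-axes [-0.004 -0.007  0.022] | goal-axes [-0.004 -0.007  0.022] goal [ 0.542 -0.242  0.056]
[-1.742  0.876 -0.925] [-0.042  0.163 -0.098]
```

Emit:
{"op": "arm_command", "data": {
  "plan": [
    {"dp":[0,0,0.05],"twist":[0,0,0],"jaw":-1},
    {"dp":[0,0,0.05],"twist":[0,0,0],"jaw":-1},
    {"dp":[0,0,0],"twist":[0,0,0],"jaw":-0.3},
    {"dp":[0,0,0],"twist":[0,0,0],"jaw":0},
    {"dp":[0,0,0],"twist":[0,0,0],"jaw":0.2},
    {"dp":[0,0,0],"twist":[0,0,0],"jaw":0.2},
    {"dp":[0,0,0],"twist":[0,0,0],"jaw":0.2},
    {"dp":[0,0,-0.5],"twist":[0,0,0],"jaw":0.2},
    {"dp":[0,0,-1],"twist":[0,0,0],"jaw":0.2},
    {"dp":[0,0,-1.5],"twist":[0,0,0],"jaw":0.2}
  ]
}}

```text
time_s: 21.87
tcp_pos: [0.5415, -0.2412, 0.0849]
ee_rot: [0.044, 0.999, 0.0, -0.001]
force: [0.1, -0.0, 0.3]
grip_width: 0.0531
grip_force: 0.0
```

Emit:
{"op": "arm_command", "data": {
  "plan": [
    {"dp":[0,0,-2],"twist":[0,0,0],"jaw":0.2},
    {"dp":[0,0,-2.5],"twist":[0,0,0],"jaw":0.2},
    {"dp":[0,0,-3],"twist":[0,0,0],"jaw":0.2},
    {"dp":[0,0,-3],"twist":[0,0,0],"jaw":0.2},
    {"dp":[0,0,-2],"twist":[0,0,0],"jaw":0.2},
    {"dp":[0,0,-1],"twist":[0,0,0],"jaw":0.2},
    {"dp":[0,0,0],"twist":[0,0,0],"jaw":0.2},
    {"dp":[0,0,0],"twist":[0,0,0],"jaw":0.2},
    {"dp":[0,0,0],"twist":[0,0,0],"jaw":0.2},
    {"dp":[0,0,0],"twist":[0,0,0],"jaw":0.2}
  ]
}}

```text
time_s: 22.7
tcp_pos: [0.5413, -0.2411, 0.2183]
ee_rot: [0.044, 0.999, 0.001, -0.001]
force: [0.3, 0.2, -1.0]
grip_width: 0.0527
grip_force: 0.0
```

Run:
```python
from nav import *
s=sensors.sense();print(s["time_s"],s["force"],s["tcp_pos"],s["grip_width"])
f=vision.grab_frame("scene");cv2.imwrite("pics/e1.png",cv2.resize(f["img"][140:260,120:280],None,fx=4.5,fy=4.5,interpolation=cv2.INTER_CUBIC))
```

```text
22.7 [ 0.265  0.216 -0.967] [ 0.541 -0.241  0.218] 0.05269905959452873
```

View pics/e1.png

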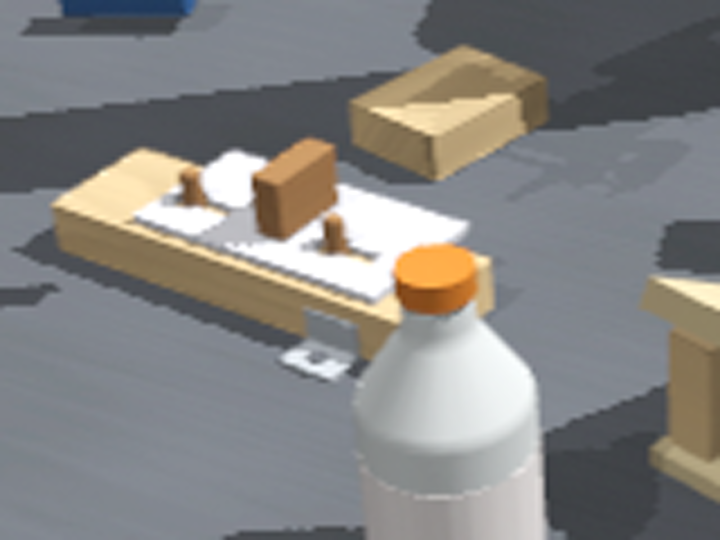

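The plate lies flat on the timber, with the dowels standing through the wide ends at (190,188) and (335,235). The gripper is clear.

```bash
python3 -c "
from station import close_job
print(close_job())"
```

```text
the job is handed in; nothing more can be done
None
```

The template is off the stand and lying flat on the timber with a dowel through the wide end of each keyhole; I let go, the loose items were left alone, and the job was handed in at about 23 s (no verdict was returned).

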